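# Load the bottle carrier and slide it under the inspection head

## Robot

A 6-joint arm with a two-finger parallel gripper is mounted at the origin on a cart in front of the work surface, level with it; the furniture and walls round the work are solid. World frame = base frame: x ahead of the robot, y to its left, z up, the work surface at z = 0. Lengths are in m, angles in rad, forces in N, time in s.
With the tool pointing down it reaches from about 0.275 to 0.875 m from the base axis. Payload 12.5 kg.
Tool frame: the origin (TCP) lies between the finger pads, 19 mm behind the fingertips; this is the grasp point; z points along the fingers, y is the line along which they close (so a half turn about z gives the same grasp; the last joint's range is limited). The gripper opens to 85 mm and grips with 20 to 120 N. Pads are 22 mm wide; open, the fingers measure 114 mm over their backs; the gripper's body (76 mm by 85 mm) begins 54 mm behind the grasp point. The pads swing forward as they close: fully open they stand 13 mm farther back than shut.
Start: joints at [-1.39, 0.351, 1.652, -0, 1.139, -0.085], TCP at [0.144, -0.531, 0.25] pointing down, gripper open.
Joint ranges: [-2.75, 2.75], [-0.79, 2.1], [0.01, 2.65], [-1.57, 4.71], [0.07, 3.14], [-2.87, 2.87]. Speed limits (rad/s): [2.22, 2.22, 2.79, 3.14, 3.14, 3.14].

## Interface

Orientations are given as a 3x3 rotation matrix whose columns are the frame's x, y, z axes.
In Python, from bench import manip gives the robot as it stands. Calls block until the motion is done:
- manip.move_ptp(position, orientation): joint-space move of the TCP to a pose.
- manip.move_l(position, attitude=None, max_speed=0.15): straight line of the TCP; attitude=None keeps the orientation; max_speed is the mean speed in m/s.
- manip.move_j(angles): joint-space move.
- manip.set_gripper(opening, effort=None): opening from 0.0 (shut) to 1.0 (fully open); effort is the grip in N (None keeps the last); returns when the fingers have stopped.
- manip.dwell(seconds).
- manip.inverse_kinematics(position, orientation): joint angles nearest the present ones, or None.
- manip.grab_frame(name): name is "side" or "top" or "wrist"; returns (picture, depth): 400x640x3 uint8, red, green, blue; 400x640 float32, m along the optical axis (not along the pixel's ray), 0 where there is no reading.
- manip.get_calibration(name): a dict with "camera_matrix" (3x3 intrinsics, pixels), "R" (3x3) and "t" (3): a world point X has camera coordinates R X + t. Camera axes: x right, y down, z forward; pixel columns grow to the right and rows downward; lengths in m; the calibration is good to about 2 mm. A picture is of the moment at which its call begins: read the wrist's pose just before it. get_calibration takes no time and is no camera call; for the wrist camera it gives the pose at the moment of the call.
A pose or a line that the arm cannot do raises manip.Unreachable and nothing moves.
- manip.sign_off(): hands the job in; it is judged then, once.
Trained networks look in the newest picture that a camera, given by its name, has taken for a name from the list of things; names that differ only in an ending like _2 or _b are one class to them, and where a whole thing is asked for, a point or a joint stands for the part that bears it (a point fixed in the world has none). Each returns a list of dicts, best first, with "confidence" (0 to 1); they miss things now and then, are a little off and sometimes report something else, mostly with a low value. They report only what shows in the picture. A call takes as long as a camera call.
- manip.look_for(camera, name): "at" ([x, y, z] in m, in world coordinates, good to about 4 mm: the middle of the surface that is visible of it).
Readings, each from a call of its own:
- manip.current_time(): time.
- manip.current_qpos(): joint angles.
- manip.current_joint_vel(): joint speeds.
- manip.current_joint_torque(): joint torques, N m.
- manip.current_ee_pos(): TCP position.
- manip.current_tcp_rot(): TCP orientation.
- manip.current_force(): force on the tool from outside, world axes, zero at the start.
- manip.current_ft_torque(): the same for the moment, N m.
- manip.current_grip_width(): opening from 0.0 (shut) to 1.0 (fully open).
- manip.current_grip_force(): force on a finger pad.
Only numpy, scipy, OpenCV 4.12 (cv2) and the standard library are available. Lean on these libraries where they do the work, as an engineer would, in place of code of your own. Each camera call takes 0.05 s, during which the arm holds its last target. There are 200 camera calls.

## Task

Put the small dropper bottle in the carrier's small pocket and the large dropper bottle in its large pocket, both upright; then take the carrier by its fin and slide it, bottles first, between the guide rails and under the overhanging head of the inspection stand until its front meets the back stop. Tip nothing over, let go of the carrier, and leave the dish, beaker and pen where they are.

Things in the scene. Friction and masses are not known exactly. Their poses are not given: they have to be found in the camera images.
- stand: inspection stand, fixed: a white lamp head overhanging a low channel, grey column at the back (x 124 to 162). Origin on the bench in the channel's middle, below the head's front edge; +x runs into the channel, z up. Two rails 14 high, 8 thick, inner faces at y +-34, run from x -10 to 115; before that they flare out to x -35, where the mouth is about 85 wide
- stop_face (a point): foot of the back stop (84 wide, 30 high), middle of its face: x = 115 of the stand, on the bench; axes as the stand's
- head_edge (a point): middle of the lower front edge of the lamp head, 102 above the bench, x = 0 of the stand; axes as the stand's. The head spans x 0 to 162, y -55 to 55, z 102 to 164 of the stand, plus a 10 high knob on top; it is open below at the front and sides
- carrier: loose bottle carrier, 136 long (x), 60 wide (y), about 0.35 kg, flat on the bench (sliding it loaded takes some 3 to 8 N); origin under its centre, +x to its front, the end with the large pocket, away from the fin. Aluminium base 6 thick; white block from x -20 to 64, its top 18 above the bench, with two round pockets in a row
- fin (a point): middle of the upright grip fin at the carrier's rear (10 thick in y, 28 long in x, top 66 high), 48 above the underside, x = -52 of the carrier; axes as the carrier's. With the carrier home it is 5 in front of the head's edge: a tool pointing straight down would strike the head, so tilt it 25 to 45 degrees, hand leaning back out of the channel
- carrier_front (a point): middle of the carrier's front end, at its underside (x = 68 of the carrier)
- pocket_small (a point): centre of the floor of the small pocket (29 diameter, 12 deep), 6 above the carrier's underside, x = -2 of the carrier
- pocket_large (a point): centre of the floor of the large pocket (35 diameter, 12 deep), 6 above the carrier's underside, x = 40 of the carrier
- bottle_small: loose small round dropper bottle, 25 diameter, 62 high (straight body up to 43), 45 g or so, stands upright; origin at the centre of its underside
- bottle_large: loose large round dropper bottle, 31 diameter, 75 high (straight body up to 52), 45 g or so, stands upright; origin at the centre of its underside
- dish: bystander: loose round culture dish, 60 diameter, 15 high; origin at the centre of its underside. Beyond it, over the right front of the bench (world x 0.38, y -0.39 m, 0.58 m up) hangs a fixed light bulb: an arm starting at the right should draw in towards its base before it swings to the front
- beaker: bystander: loose clear beaker, 55 diameter, 66 high; origin at the centre of its underside
- pen: bystander: loose marker pen lying on the bench, 128 long, 12 thick; origin at its underside's centre

How it is judged:
On the way:
1. both bottles stand upright in their own pockets while the carrier is still out in the open, not yet under the head (horizontal distance between bottle_small and pocket_small below 0.006 m and z of bottle_small in the frame of pocket_small below 0.005 m and angle between each of bottle_small, bottle_large's own z axis and vertical below 0.17 rad and horizontal distance between bottle_large and pocket_large below 0.006 m and z of bottle_large in the frame of pocket_large below 0.005 m and x of carrier_front in the frame of stand below 0 m), for 0.2 s.
At the end, for the whole second after the job is handed in: Each bottle stands upright (10 deg) in its own pocket, centred within 6 mm and down within 5 mm; the carrier lies flat and at rest between the rails, front inwards, within 4 mm of the back stop, 8 mm of the channel middle and 0.1 rad of its line (horizontal distance between bottle_small and pocket_small below 0.006 m and z of bottle_small in the frame of pocket_small below 0.005 m and angle between each of bottle_small, bottle_large's own z axis and vertical below 0.17 rad and horizontal distance between bottle_large and pocket_large below 0.006 m and z of bottle_large in the frame of pocket_large below 0.005 m and x of carrier_front in the frame of stop_face above -0.004 m and y of carrier_front in the frame of stop_face between -0.008 and 0.008 m and z of carrier_front in the frame of stop_face below 0.006 m and x of fin in the frame of stop_face below -0.1 m and angle between the x axis of carrier and the x axis of stand, either way round below 0.1 rad and angle between carrier's own z axis and vertical below 0.06 rad and linear speed of carrier below 0.01 m/s and linear speed of each of bottle_small, bottle_large below 0.02 m/s); the robot touches nothing.
It fails at once if a bottle is tipped over (more than 40 degrees) (angle between any of bottle_small, bottle_large's own z axis and vertical above 0.7 rad).
It fails at once if the carrier is tipped (more than 25 degrees) (angle between carrier's own z axis and vertical above 0.44 rad).
It fails at once if the dish, beaker or pen is moved more than 30 mm (distance of any of dish, beaker, pen from where it was at the start of the episode above 0.03 m).
It also fails if it takes over 72 s, if anything falls off the work surface, if the arm or the gripper's body presses on something with over 40 N, if the wrist force passes 120 N, or if a joint passes its speed limit or range.

## Working session

There is one attempt and no reset: what is moved stays moved. The work goes in short steps, each a Python script; the robot and the scene stay as the last script left them, time stands still between calls to the robot, and variables do not carry over. Pictures are saved under pics/ and viewed, at most 10 in all, crops included, and the job is handed in when it is done.

```bash
mkdir -p pics; ls; python3 - <<'E'
from bench import manip as m
import cv2,numpy as np
for c in ("top","side"):
    p,d=m.grab_frame(c); cv2.imwrite(f"pics/{c}0.png",p[:,:,::-1]); np.savez(f"pics/{c}0.npz",p=p,d=d)
    k=m.get_calibration(c); print(c,k["camera_matrix"].round(1).tolist(),(-k["R"].T@k["t"]).round(3),k["R"].round(2).tolist())
    for n in ["stand","stop_face","head_edge","carrier","fin","pocket_small","pocket_large","bottle_small","bottle_large","dish","beaker","pen"]:
        print(n,[(np.round(r["at"],3).tolist(),round(r["confidence"],2)) for r in m.look_for(c,n)[:3]])
print(m.current_time())
E
```

```text
pics
top [[405.9, 0.0, 320.9], [0.0, 405.9, 198.2], [0.0, 0.0, 1.0]] [0.433 0.134 1.444] [[0.03, -1.0, 0.0], [-0.99, -0.03, -0.12], [0.12, -0.0, -0.99]]
stand [([0.719, 0.001, 0.161], 0.62), ([0.483, 0.217, 0.015], 0.48)]
stop_face [([0.716, 0.004, 0.159], 0.83)]
head_edge []
carrier [([0.483, 0.219, 0.017], 0.79)]
fin [([0.481, 0.22, 0.012], 0.91), ([0.717, 0.004, 0.166], 0.61)]
pocket_small [([0.484, 0.217, 0.008], 0.69)]
pocket_large [([0.487, 0.218, 0.008], 0.77), ([0.596, 0.342, 0.015], 0.48)]
bottle_small [([0.476, 0.373, 0.042], 0.62)]
bottle_large [([0.431, -0.1, 0.049], 0.49)]
dish [([0.392, -0.213, 0.014], 0.81), ([0.718, 0.004, 0.166], 0.73)]
beaker [([0.596, 0.343, 0.015], 0.64)]
pen [([0.482, 0.218, 0.013], 0.21)]
side [[440.8, 0.0, 319.5], [0.0, 440.8, 201.8], [0.0, 0.0, 1.0]] [0.514 1.316 0.885] [[-1.0, -0.03, -0.02], [-0.0, 0.55, -0.84], [0.04, -0.84, -0.55]]
stand [([0.733, 0.029, 0.139], 0.79), ([0.571, 0.486, 0.012], 0.41)]
stop_face [([0.732, 0.03, 0.136], 0.91)]
head_edge [([0.731, 0.026, 0.137], 0.9)]
carrier [([0.485, 0.218, 0.015], 0.62)]
fin [([0.482, 0.22, 0.017], 0.72)]
pocket_small [([0.476, 0.218, 0.016], 0.89)]
pocket_large [([0.477, 0.219, 0.019], 0.78)]
bottle_small [([0.477, 0.387, 0.035], 0.46)]
bottle_large [([0.435, -0.097, 0.036], 0.62), ([0.477, 0.216, 0.019], 0.17)]
dish [([0.388, -0.204, 0.012], 0.56)]
beaker [([0.591, 0.35, 0.048], 0.57)]
pen [([0.573, 0.488, 0.01], 0.46)]
1.3
```

View pics/top0.png

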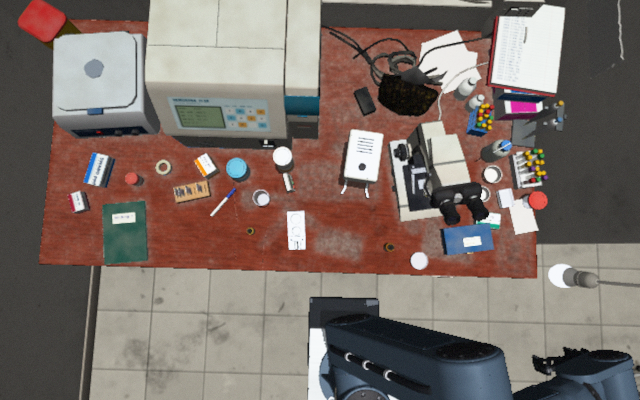

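View pics/side0.png

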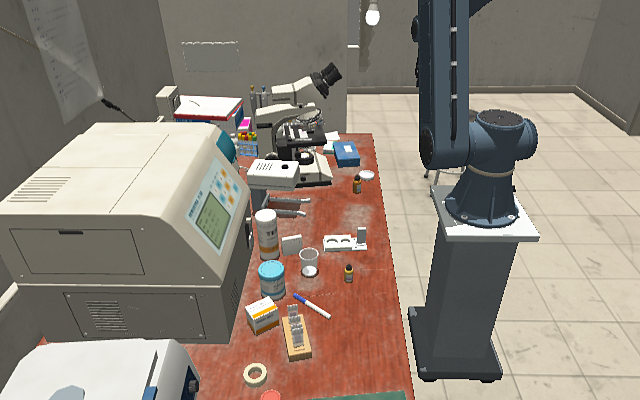

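The top view shows the carrier at (296,230) with its front towards +x. The small bottle is at (250,231), the large one at (390,246) and the dish at (419,261). The stand is at (362,157), its rails opening towards the robot. The side view puts the fin at (361,235), on the robot side. Next I draw the arm in, swing it to the front, and take wrist views.

```bash
cat > h.py <<'E'
from bench import manip as m
import cv2,numpy as np
def rot(yaw=0.,tilt=0.,flip=False):
    """tool y along world y turned by yaw; tool z down, tilted towards +x(yaw) by tilt"""
    c,s=np.cos(tilt),np.sin(tilt); f=-1 if flip else 1
    R=np.array([[-c*f,0,s],[0,f,0],[-s*f,0,-c]])
    Z=np.array([[np.cos(yaw),-np.sin(yaw),0],[np.sin(yaw),np.cos(yaw),0],[0,0,1]])
    return Z@R
def cloud(d,k):
    K=k["camera_matrix"]; v,u=np.mgrid[:d.shape[0],:d.shape[1]]
    P=np.stack([(u-K[0,2])/K[0,0]*d,(v-K[1,2])/K[1,1]*d,d],-1)
    return (P-k["t"])@k["R"]
def shot(name,cam="wrist"):
    k=m.get_calibration(cam); p,d=m.grab_frame(cam)
    cv2.imwrite(f"pics/{name}.png",p[:,:,::-1]); np.savez(f"pics/{name}.npz",p=p,d=d,**k); return p,d,k
E
python3 - <<'E'
from h import *
print(m.current_tcp_rot().round(2).tolist())
R=m.current_tcp_rot()
q=m.inverse_kinematics([0.06,-0.33,0.33],R); print(q)
m.move_j(q)
for f in (0,1):
    print(f,m.inverse_kinematics([0.40,0.2,0.33],rot(0,0,f)))
q=np.array(m.current_qpos()); q[0]=0.3; q[5]=m.inverse_kinematics([0.40,0.2,0.33],rot())[5] if 0 else q[5]
m.move_j(q)
k=m.get_calibration("wrist"); print(m.current_ee_pos().round(3),m.current_tcp_rot().round(2).tolist(),(-k["R"].T@k["t"]).round(3),k["R"].round(2).tolist(),k["camera_matrix"][0])
shot("w1")
print(m.current_time())
E
```

```text
[[0.96, 0.26, 0.0], [0.26, -0.96, 0.0], [0.0, -0.0, -1.0]]
[-1.53004562e+00 -1.56260471e-01  2.01625376e+00  2.61754652e-05
  1.28162376e+00 -2.25082234e-01]
0 [ 3.59482177e-01  7.92435779e-02  1.79157699e+00 -4.44089210e-16
  1.27077208e+00 -1.21131415e+00]
1 [ 3.59482177e-01  7.92435779e-02  1.79157699e+00 -4.44089210e-16
  1.27077208e+00  1.93027850e+00]
[0.305 0.142 0.33 ] [[-0.5, 0.87, 0.0], [0.87, 0.5, 0.0], [-0.0, 0.0, -1.0]] [0.266 0.209 0.455] [[0.87, 0.5, -0.0], [0.48, -0.83, 0.3], [0.15, -0.26, -0.95]] [304.21228246   0.         318.16861199]
4.4833
```

```bash
python3 - <<'E'
from h import *
names=["carrier","fin","pocket_small","pocket_large","bottle_small","bottle_large","dish","head_edge","stop_face","stand"]
for i,P in enumerate([[0.40,0.24,0.30],[0.40,-0.02,0.28]]):
    m.move_ptp(P,rot()); shot(f"v{i}")
    for n in names:
        print(i,n,[(np.round(r["at"],3).tolist(),round(r["confidence"],2)) for r in m.look_for("wrist",n)[:2]])
print(m.current_time())
a=[cv2.imread(f"pics/v{i}.png") for i in (0,1)]
cv2.imwrite("pics/v01.png",cv2.resize(np.vstack(a),(480,600)))
E
```

```text
0 carrier [([0.48, 0.216, 0.014], 0.63)]
0 fin [([0.476, 0.218, 0.01], 0.71)]
0 pocket_small [([0.48, 0.218, 0.016], 0.81), ([0.435, -0.095, 0.044], 0.36)]
0 pocket_large [([0.475, 0.215, 0.016], 0.89)]
0 bottle_small [([0.472, 0.375, 0.042], 0.75), ([0.394, -0.188, 0.008], 0.46)]
0 bottle_large [([0.434, -0.098, 0.041], 0.84)]
0 dish [([0.397, -0.186, 0.011], 0.82)]
0 head_edge [([0.65, 0.021, 0.137], 0.75)]
0 stop_face [([0.647, 0.025, 0.14], 0.66)]
0 stand [([0.651, 0.024, 0.133], 0.91)]
1 carrier [([0.476, 0.208, 0.016], 0.74)]
1 fin [([0.474, 0.214, 0.015], 0.72)]
1 pocket_small [([0.473, 0.209, 0.018], 0.62), ([0.646, 0.041, 0.011], 0.22)]
1 pocket_large [([0.479, 0.206, 0.019], 0.88)]
1 bottle_small [([0.475, 0.371, 0.035], 0.7), ([0.646, 0.041, 0.01], 0.38)]
1 bottle_large [([0.43, -0.097, 0.048], 0.81), ([0.48, 0.208, 0.019], 0.59)]
1 dish [([0.389, -0.215, 0.015], 0.77)]
1 head_edge [([0.648, 0.041, 0.01], 0.72)]
1 stop_face [([0.645, 0.042, 0.016], 0.78)]
1 stand [([0.646, 0.041, 0.01], 0.74)]
7.4667
```

View pics/v0.png

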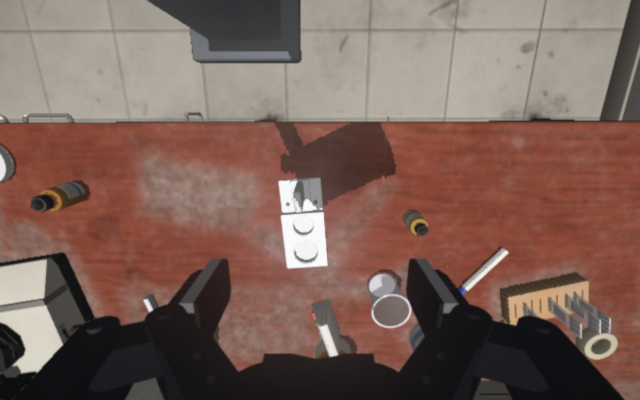

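View pics/v1.png

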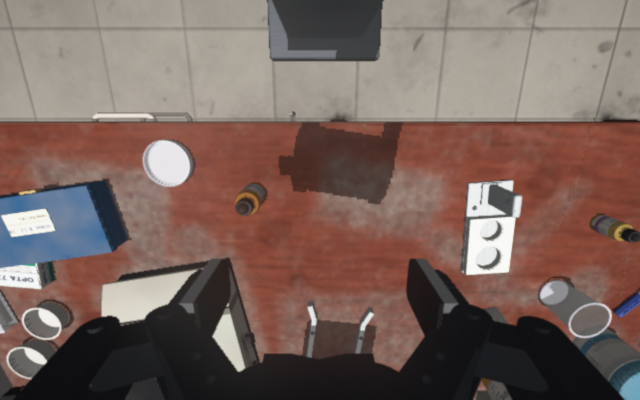

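v0 shows the carrier (plate, fin, two pockets at (303,227) and (306,250)), the small bottle at (416,222) and the beaker at (389,302). v1 shows the large bottle at (250,200), the dish at (168,162) and the rail flares at (312,325)/(366,325). I'll fit positions from the depth clouds of all views.

```bash
cat > fit.py <<'E'
from h import *
import sys
def load(n):
    z=np.load(f"pics/{n}.npz")
    k={a:z[a] for a in("camera_matrix","R","t")} if "R" in z.files else m.get_calibration(n[:-1])
    X=cloud(z["d"],k); X[z["d"]<=0]=np.nan; return X,z["p"]
def sel(X,c,r,z0,z1):
    P=X.reshape(-1,3); return P[(abs(P[:,0]-c[0])<r[0])&(abs(P[:,1]-c[1])<r[1])&(P[:,2]>z0)&(P[:,2]<z1)]
def rect(P):
    (c,s,a)=cv2.minAreaRect((P[:,:2]*1000).astype(np.float32)); return np.round(c,1),np.round(s,1),round(a,1)
def circ(P,r):
    from scipy.optimize import least_squares
    return least_squares(lambda c:np.hypot(*(P[:,:2]-c).T)-r,P[:,:2].mean(0),loss="soft_l1",f_scale=.001).x
if __name__=="__main__":
  for n in sys.argv[1:]:
    X,p=load(n); print(n)
    q=sel(X,(.48,.1),(.05,.05),-.02,.02); print(" bench",np.median(q[:,2]).round(4))
    B=sel(X,(.48,.215),(.09,.06),.0145,.024); 
    if len(B)>20: print(" block",rect(B),np.median(B[:,2]).round(4),len(B))
    F=sel(X,(.46,.215),(.09,.06),.030,.08)
    if len(F)>5: print(" fin",rect(F),F[:,2].max().round(4),len(F)); T=F[F[:,2]>F[:,2].max()-.006]; print("  top",T.mean(0).round(4),len(T))
    for b,c,r,h in(("small",(.475,.375),.0125,.043),("large",(.432,-.098),.0155,.052)):
        S=sel(X,c,(.04,.04),.01,h-.006)
        if len(S)>10: print(" ",b,circ(S,r).round(4),len(S),"top",np.nanmax(sel(X,c,(.04,.04),.01,.12)[:,2]).round(4))
    H=sel(X,(.73,.0),(.14,.1),.10,.175)
    if len(H)>50: print(" head",rect(H[H[:,2]>.15]) if (H[:,2]>.15).sum()>20 else 0,np.percentile(H,[1,99],axis=0).round(3).tolist(),len(H))
    L=sel(X,(.64,.0),(.05,.09),.009,.02)
    if len(L)>20:
        for s in(-1,1):
            l=L[(L[:,1]-.005)*s>0]
            if len(l)<5: continue
            for x0 in np.arange(.59,.69,.01):
                e=l[abs(l[:,0]-x0)<.005]
                if len(e)>2: print("  rail",s,x0.round(3),e[:,1].min().round(4),e[:,1].max().round(4),len(e))
E
python3 fit.py v0 v1 top0 side0
```

```text
v0
 bench 0.0007
 block (array([482.5, 217.9]), array([129.8,  60.1]), 4.4) 0.0185 1584
 fin (array([431.4, 214.2]), array([27.8, 10.1]), 4.4) 0.0686 250
  top [0.4311 0.2145 0.0659] 169
  small [0.4756 0.3766] 157 top 0.0624
  large [ 0.4339 -0.107 ] 519 top 0.0771
 head (array([648.,  29.]), array([32.7,  3.5]), 83.9) [[0.646, 0.011, 0.123], [0.652, 0.052, 0.153]] 596
  rail -1 0.61 -0.0338 -0.0256 43
  rail -1 0.62 -0.0326 -0.0215 42
  rail -1 0.63 -0.0293 -0.0234 5
v1
 bench 0.0004
 block (array([482.8, 217.6]), array([130.2,  61.5]), 4.3) 0.0181 1888
 fin (array([431.6, 213.1]), array([27.7, 11.2]), 4.4) 0.0677 583
  top [0.4313 0.2125 0.0654] 213
  small [0.4758 0.3765] 387 top 0.0613
  large [ 0.4341 -0.107 ] 228 top 0.0763
  rail -1 0.61 -0.0346 -0.0255 42
  rail -1 0.62 -0.0331 -0.024 32
  rail -1 0.63 -0.0301 -0.0225 29
  rail -1 0.64 -0.0303 -0.0225 32
  rail -1 0.65 -0.032 -0.0241 32
  rail -1 0.66 -0.032 -0.0257 24
  rail -1 0.67 -0.0336 -0.0258 27
  rail -1 0.68 -0.0353 -0.0274 29
  rail 1 0.62 0.0541 0.0646 41
  rail 1 0.63 0.0485 0.0631 45
  rail 1 0.64 0.0456 0.0557 
[... 954 characters left out ...]
 0.0685 97
  top [0.4351 0.2157 0.0651] 23
  small [0.4783 0.3761] 65 top 0.0622
  large [ 0.4362 -0.1076] 69 top 0.0746
 head (array([727.8,   2. ]), array([119.6, 160.5]), 83.8) [[0.645, -0.049, 0.106], [0.81, 0.066, 0.171]] 1450
  rail -1 0.61 -0.0334 -0.0245 4
  rail -1 0.62 -0.0324 -0.0212 7
  rail -1 0.63 -0.0295 -0.0183 7
  rail -1 0.64 -0.0292 -0.0197 8
  rail -1 0.65 -0.0309 -0.0227 4
  rail -1 0.66 -0.0318 -0.024 6
  rail -1 0.67 -0.0363 -0.0224 7
  rail -1 0.68 -0.037 -0.022 5
  rail 1 0.62 0.0534 0.0682 6
  rail 1 0.63 0.0584 0.067 5
  rail 1 0.64 0.0474 0.0591 5
  rail 1 0.65 0.0518 0.0558 7
  rail 1 0.66 0.045 0.0581 8
  rail 1 0.67 0.0419 0.0532 7
  rail 1 0.68 0.0436 0.0527 6
```

Fits agree across views. The carrier has a yaw of +4.35°, with pocket_small at (0.4816,0.2177) and pocket_large at (0.5235,0.2209). The bottles are at (0.4757,0.3766) and (0.434,-0.107). The stand origin is at (0.646,0.0108) with a yaw of -6.7°. I'll start with the small bottle, using a guarded insertion.

```bash
cat > pick.py <<'E'
from h import *
def fz(): return m.current_force()
def pick(b,g,R):
    m.set_gripper(0.75)
    m.move_ptp([*b,g+.09],R); m.move_l([*b,g],max_speed=.15)
    m.set_gripper(0.0,25); m.dwell(.1)
    print("grip width mm",m.current_grip_width()*85,"force",m.current_grip_force())
    m.move_l([*b,g+.09],max_speed=.2); print("lifted",m.current_grip_width()*85,m.current_force().round(2))
def insert(p,g,R,yaw):
    m.move_ptp([*p,g+.085],R); m.move_l([*p,g+.024],max_speed=.12); m.dwell(.1); f0=m.current_force()
    ux=np.array([np.cos(yaw),np.sin(yaw)])
    uy=np.array([-ux[1],ux[0]])
    for o in [(0,0),(1.5,0),(-1.5,0),(0,1.5),(0,-1.5),(2.5,1.2),(2.5,-1.2),(-2.5,1.2),(-2.5,-1.2)]:
        c=np.array(p)+(o[0]*ux+o[1]*uy)/1000
        m.move_l([*c,g+.020],max_speed=.03); ok=True
        for z in np.arange(.018,.0061,-.002):
            m.move_l([*c,g+z],max_speed=.03); f=m.current_force()-f0
            if f[2]>4 and z>.009: ok=False; break
        print(o,round(z,4),f.round(2),ok)
        if ok: return c
    return None
E
python3 - <<'E'
from pick import *
y=np.radians(4.35); R=rot(y)
pick([.4757,.3766],.035,R)
c=insert([.4816,.2177],.035,R,y)
shot("s1"); print(m.current_time())
E
```

```text
grip width mm 23.882603374312396 force 25.207489728927612
lifted 24.06667316636034 [-0.24 -0.25 -1.37]
(0, 0) 0.008 [-0.04 -2.08 -0.86] True
14.5667
```

```bash
sed -i 's/np.arange(.018,.0061,-.002)/[.018,.016,.014,.012,.010,.008,.0067]/' pick.py; python3 - <<'E'
from pick import *
y=np.radians(4.35); R=rot(y)
p=m.current_ee_pos(); print(p.round(4))
m.move_l([p[0],p[1],.0415],max_speed=.03); print(m.current_force().round(2))
m.set_gripper(.6); p=m.current_ee_pos(); m.move_l([p[0],p[1],.15],max_speed=.2)
m.set_gripper(.75)
m.move_ptp([.434,-.107,.30],R); shot("v2"); 
print(m.look_for("wrist","bottle_small")[:1], m.current_time())
E
python3 fit.py v2
python3 - <<'E'
from fit import *
X,p=load("v2"); S=sel(X,(.48,.218),(.03,.03),.025,.045); print("small in pocket",circ(S,.0125).round(4),len(S), sel(X,(.48,.218),(.03,.03),.02,.1)[:,2].max())
cv2.imwrite("pics/v2c.png",p[:,:,::-1])
E
```

```text
[0.4816 0.2177 0.0429]
[ 0.15 -0.43  3.58]
[{'at': [0.4805, 0.2152, 0.0443], 'confidence': 0.64}] 17.6167
v2
 bench 0.0003
 block (array([482.6, 217.5]), array([129.7,  61.8]), 4.4) 0.0181 1667
 fin (array([455.5, 216.9]), array([22.3, 74.4]), 87.4) 0.0688 1148
  top [0.44   0.2132 0.0655] 228
  large [ 0.4341 -0.107 ] 118 top 0.0762
 head (array([654.4,  53.7]), array([20.3,  7.7]), 85.1) [[0.641, -0.043, 0.105], [0.657, 0.063, 0.164]] 551
  rail -1 0.61 -0.0357 -0.0257 36
  rail -1 0.62 -0.0335 -0.0246 33
  rail -1 0.63 -0.0301 -0.0223 29
  rail -1 0.64 -0.0312 -0.023 32
  rail -1 0.65 -0.0325 -0.0237 31
  rail -1 0.66 -0.0332 -0.0255 28
  rail -1 0.67 -0.0349 -0.0264 31
  rail -1 0.68 -0.0357 -0.0279 28
small in pocket [0.4814 0.2183] 241 0.06862937032276957
```

View pics/v2c.png

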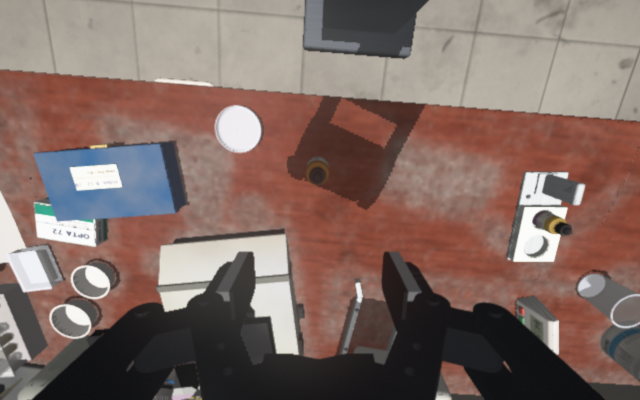

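The small bottle stands upright in its pocket at (553,222) and the carrier has not moved. Its top reads about 69 mm, which fits 62+6. Now the large bottle.

```bash
python3 - <<'E'
from pick import *
y=np.radians(4.35); R=rot(y)
pick([.4341,-.107],.042,R)
p=[.5235,.2209]
c=insert(p,.042,R,y)
print(m.current_ee_pos().round(4),m.current_force().round(2),m.current_time())
if c is not None:
    m.set_gripper(.6); e=m.current_ee_pos(); m.move_l([e[0],e[1],.16],max_speed=.2)
    m.move_ptp([.36,.16,.26],rot()); shot("v3"); shot("top1","top"); print(m.current_time())
E
python3 fit.py v3|head -5
python3 - <<'E'
from fit import *
X,p=load("v3")
for c,r in(((.4816,.2177),.0125),((.5235,.2209),.0155)):
    S=sel(X,c,(.019,.022),.025,.045); print(circ(S,r).round(4),len(S), sel(X,c,(.02,.02),.02,.1)[:,2].max().round(4))
E
```

```text
grip width mm 30.187609113104063 force 24.675091803073883
lifted 30.321211641056703 [-0.01  0.14 -0.72]
(0, 0) 0.0067 [0.1  0.37 2.22] True
[0.5237 0.221  0.0489] [ 0.41 -0.3   1.97] 24.4583
26.4167
v3
 bench 0.0006
 block (array([483.2, 208.5]), array([130.2,  41. ]), 4.2) 0.0185 873
 fin (array([475.9, 212.6]), array([115.5,  25. ]), 7.1) 0.0795 1237
  top [0.5202 0.2207 0.0764] 60
[0.4814 0.2183] 144 0.0688
[0.5232 0.2215] 156 0.0819
```

View pics/v3.png

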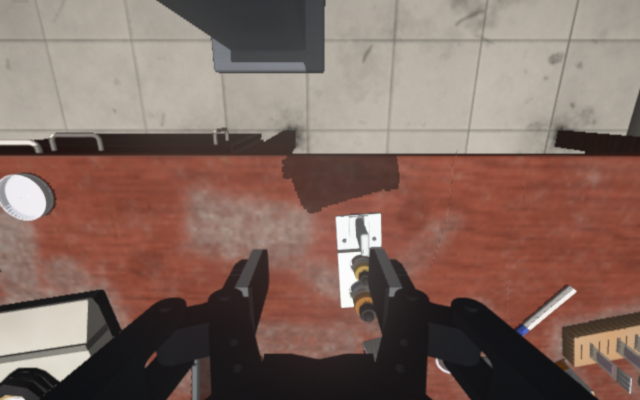

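Both bottles are seated (tops at 69 and 82 mm, centred). Next, the IK check for the tilted fin grasp and the route.

```bash
cat > route.py <<'E'
from h import *
Y0=np.radians(4.35); YS=np.radians(-6.7); O=np.array([.646,.0108]); US=np.array([np.cos(YS),np.sin(YS)])
fin=np.array([.4315,.2139]); T=np.radians(35); Z=.048
S=lambda x:O+x*US   # point on the channel line
E
python3 - <<'E'
from route import *
for t in (27,35):
    T=np.radians(t)
    for n,P,y in(("app",[*(fin+-.08*np.sin(T)*np.array([np.cos(Y0),np.sin(Y0)])),Z+.08*np.cos(T)],Y0),("g",[*fin,Z],Y0),("pre",[*S(-.18),Z],YS),("home",[*S(-.005),Z],YS)):
        q=m.inverse_kinematics(P,rot(y,T)); print(t,n,None if q is None else q.round(2))
T=np.radians(35)
u=np.array([np.cos(Y0),np.sin(Y0)])
m.set_gripper(.75)
m.move_ptp([*(fin-.08*np.sin(T)*u),Z+.08*np.cos(T)],rot(Y0,T))
m.move_l([*fin,Z],max_speed=.1); print(m.current_force().round(2))
m.set_gripper(0,60); m.dwell(.1)
print(m.current_grip_width()*85,m.current_grip_force(),m.current_force().round(2),m.current_time())
shot("g1")
E
```

```text
27 app [ 0.49  0.29  2.27 -0.9   0.23 -0.32]
27 g [0.45 0.51 2.22 4.55 0.17 0.49]
27 pre [-0.    0.49  2.27  3.68  0.1   1.13]
27 home [-0.04  0.66  1.84 -0.2   0.17 -1.31]
35 app [0.54 0.31 2.36 4.4  0.27 0.71]
35 g [0.48 0.54 2.28 3.9  0.33 1.17]
35 pre [0.01 0.52 2.33 3.36 0.33 1.46]
35 home None
[0.73 0.19 0.11]
9.323328526035471 58.45890283584595 [-2.79 -1.08  5.85] 31.9417
```

```bash
python3 - <<'E'
from route import *
for t in (40,43,45):
    T=np.radians(t)
    for n,P,y in(("app",[*(fin+-.06*np.sin(T)*np.array([np.cos(Y0),np.sin(Y0)])),Z+.06*np.cos(T)],Y0),("g",[*fin,Z],Y0),("pre",[*S(-.18),Z],YS),("-.1",[*S(-.1),Z],YS),("-.05",[*S(-.05),Z],YS),("home",[*S(-.003),Z],YS),("over",[*S(.003),Z],YS)):
        q=m.inverse_kinematics(P,rot(y,T)); print(t,n,None if q is None else q.round(2))
E
```

```text
40 app [0.55 0.4  2.38 3.97 0.41 1.16]
40 g [0.5  0.57 2.31 3.77 0.47 1.33]
40 pre [0.01 0.55 2.37 3.32 0.48 1.51]
40 -.1 [-0.01  0.6   2.19  3.34  0.35  1.47]
40 -.05 [-0.03  0.64  2.07  3.37  0.27  1.42]
40 home [-0.03  0.68  1.95  3.42  0.19  1.36]
40 over [-0.04  0.68  1.94  3.43  0.18  1.35]
43 app [0.57 0.43 2.41 3.88 0.5  1.27]
43 g [0.51 0.59 2.33 3.72 0.55 1.39]
43 pre [0.02 0.58 2.39 3.31 0.58 1.53]
43 -.1 [-0.01  0.62  2.21  3.31  0.44  1.49]
43 -.05 [-0.02  0.65  2.09  3.33  0.35  1.47]
43 home [-0.03  0.69  1.97  3.35  0.28  1.43]
43 over [-0.03  0.69  1.96  3.36  0.27  1.42]
45 app [0.58 0.45 2.42 3.84 0.56 1.33]
45 g [0.52 0.61 2.34 3.7  0.61 1.42]
45 pre [0.02 0.6  2.4  3.3  0.65 1.54]
45 -.1 [-0.01  0.63  2.22  3.3   0.5   1.51]
45 -.05 [-0.02  0.66  2.1   3.31  0.41  1.48]
45 home [-0.03  0.7   1.99  3.33  0.33  1.46]
45 over [-0.03  0.7   1.97  3.33  0.32  1.45]
```

View pics/g1.png

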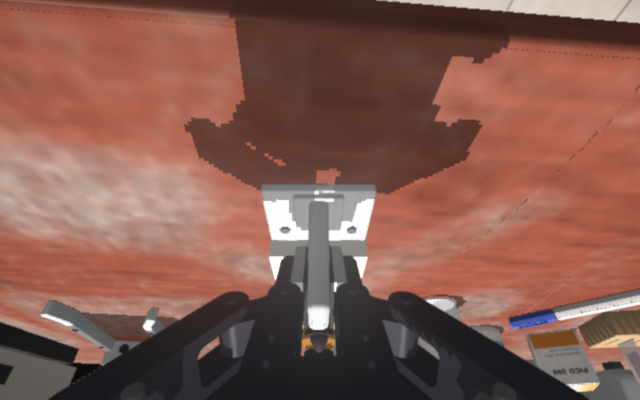

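The fin sits centred between the pads, at (318,260). At 35° the wrist would meet its limit at the home pose, so I regrasp at 42° and slide the carrier to just before the channel mouth.

```bash
sed -i 's/radians(35)/radians(42)/' route.py; python3 - <<'E'
from route import *
u=np.array([np.cos(Y0),np.sin(Y0)])
m.set_gripper(.75)
m.move_l([*(fin-.03*np.sin(T)*u),Z+.03*np.cos(T)],rot(Y0,T),max_speed=.08)
m.move_l([*fin,Z],max_speed=.08)
m.set_gripper(0,60); m.dwell(.1)
print(m.current_grip_width()*85,m.current_grip_force(),m.current_force().round(2),m.current_time())
m.move_l([*S(-.18),Z],rot(YS,T),max_speed=.07)
print(m.current_ee_pos().round(4),m.current_force().round(2),m.current_grip_width()*85,m.current_time())
shot("top2","top");shot("side2","side"); shot("g2")
E
python3 - <<'E'
from fit import *
from route import *
for n in("top2","side2","g2"):
    X,p=load(n)
    for nm,x,r,h0,h1 in(("s",-.13,.0125,.025,.047),("l",-.088,.0155,.025,.056)):
        c=S(x); A=sel(X,c,(.022,.022),h0,h1); A2=sel(X,c,(.022,.022),.02,.1)
        if len(A)>4: print(n,nm,"expected",c.round(4),circ(A,r).round(4),len(A),"top",A2[:,2].max().round(4))
a=[cv2.imread(f"pics/{n}2.png") for n in("top","side")]
cv2.imwrite("pics/c2.png",np.vstack([cv2.resize(a[0][120:300,240:440],(600,300)),cv2.resize(a[1][130:330,200:420],(600,300))]))
E
```

```text
8.786368076633256 59.08001482486725 [-3.94  0.15  6.56] 34.2417
[0.4673 0.0315 0.0483] [-1.23  4.28  6.68] 9.146126027506092 37.0417
top2 s expected [0.5169 0.026 ] [0.5176 0.0264] 20 top 0.0691
top2 l expected [0.5586 0.0211] [0.5591 0.0224] 31 top 0.082
side2 s expected [0.5169 0.026 ] [0.5188 0.0256] 43 top 0.0677
side2 l expected [0.5586 0.0211] [0.5612 0.0206] 73 top 0.0825
g2 l expected [0.5586 0.0211] [0.5655 0.0216] 6 top 0.0746
```

View pics/c2.png

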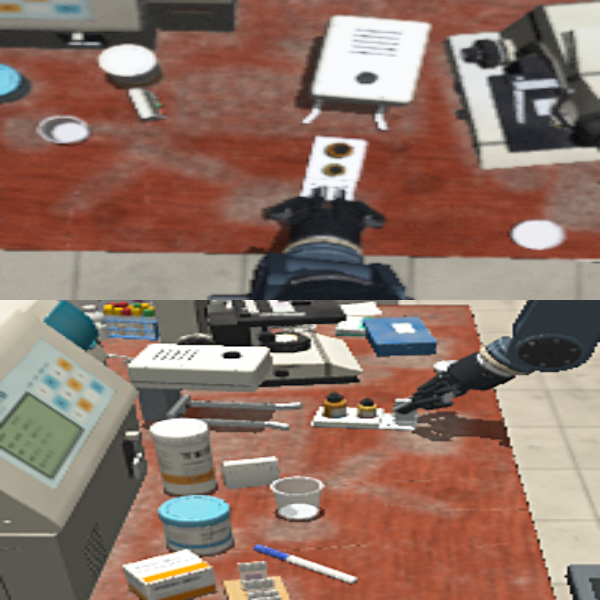

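Carrier is aligned with the channel (top crop: just in front of the mouth at (345,130)), and the bottles are upright. Sliding in with force checks.

```bash
python3 - <<'E'
from route import *
ur=np.array([*US,0]); ul=np.array([-US[1],US[0],0])
for x in [-.15,-.12,-.09,-.06,-.035,-.015,-.011,-.008,-.006,-.004,-.002,0,.002,.004,.006]:
    m.move_l([*S(x),Z],max_speed=.06 if x<-.012 else .02)
    f=m.current_force(); print(x,"along",round(f@ur,1),"lat",round(f@ul,1),"z",round(f[2],1), round(float((m.current_ee_pos()[:2]-O)@US),4))
    if abs(f@ul)>30 or -(f@ur)>(14 if x>-.012 else 25): print("stop"); break
print(m.current_grip_width()*85,m.current_time()); shot("side3","side"); shot("top3","top")
E
```

```text
-0.15 along -3.8 lat 0.3 z 9.1 -0.1502
-0.12 along -3.5 lat -0.1 z 8.1 -0.1201
-0.09 along -1.6 lat -0.5 z 7.1 -0.0899
-0.06 along -1.1 lat 0.7 z 5.5 -0.0598
-0.035 along 2.6 lat -1.4 z 4.2 -0.0346
-0.015 along 3.0 lat -0.3 z 4.3 -0.0146
-0.011 along -9.8 lat -1.1 z 14.0 -0.0117
-0.008 along -11.2 lat 0.2 z 15.3 -0.0088
-0.006 along -11.7 lat 0.6 z 16.3 -0.0068
-0.004 along -16.0 lat 0.3 z 19.7 -0.0051
stop
9.250657314431143 41.9917
```

```bash
python3 - <<'E'
from fit import *
from route import *
shot("g3")
tcp=m.current_ee_pos()
for n,t in(("g2",np.array([.4673,.0315])),("g3",tcp[:2])):
    X,p=load(n); P=X.reshape(-1,3); d=(P[:,:2]-t)@US; l=(P[:,:2]-t)@np.array([-US[1],US[0]])
    B=(abs(l)<.04)&(d<.0)&(d>-.06)
    b=B&(P[:,2]>.004)&(P[:,2]<.009); f=B&(P[:,2]>.03)&(P[:,2]<.06)&(abs(l)<.012)&(d>-.02)
    print(n,"base rear rel tcp",np.percentile(d[b],[1,3,10]).round(4),"lat",np.percentile(l[b],[1,99]).round(4),"fin rear",np.percentile(d[f],[1,5]).round(4),b.sum(),f.sum())
    print("  base z at rear",np.median(P[b&(d<-.022)][:,2]).round(4))
a=cv2.imread("pics/side3.png"); b=cv2.imread("pics/g3.png")
cv2.imwrite("pics/c3.png",np.vstack([cv2.resize(a[130:250,200:420],(600,300)),cv2.resize(b[100:400,80:560],(600,300))]))
E
```

```text
g2 base rear rel tcp [-0.0159 -0.0156 -0.0151] lat [-0.0284  0.0299] fin rear [-0.0197 -0.019 ] 1762 2594
  base z at rear nan
g3 base rear rel tcp [-0.0209 -0.018  -0.0154] lat [-0.0394  0.0393] fin rear [-0.0198 -0.0189] 2155 2592
  base z at rear 0.0052
  return _methods._mean(a, axis=axis, dtype=dtype,
  ret = ret.dtype.type(ret / rcount)
```

View pics/c3.png

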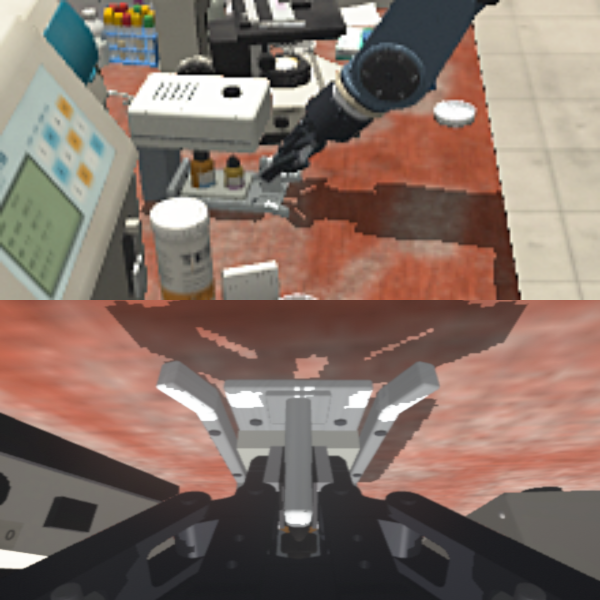

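The side crop shows the carrier nearly at the column, bottles upright under the head, and the wrist crop shows no slip of the fin in the pads. I'll push gently to confirm the stop is met, then release.

```bash
python3 - <<'E'
from route import *
ur=np.array([*US,0])
for x in [-.002,0,.002,.004]:
    m.move_l([*S(x),Z],max_speed=.02); m.dwell(.15)
    f=m.current_force(); xx=float((m.current_ee_pos()[:2]-O)@US); print(x,f.round(1),"along",round(f@ur,1),round(xx,4))
    if -(f@ur)>35: break
shot("g4"); print(m.current_time())
E
```

```text
-0.002 [-40.2   2.7  39. ] along -40.3 -0.0051
42.5917
```

Firm stop at x = -5.1 mm, which is exactly the home pose. I ease off, release, back out along the tool axis and check.

```bash
python3 - <<'E'
from route import *
m.move_l([*S(-.0045),Z],max_speed=.02); m.dwell(.1); print(m.current_force().round(1))
m.set_gripper(.5); print(m.current_force().round(1))
p=m.current_ee_pos(); z=m.current_tcp_rot()[:,2]
m.move_l(p-.12*z,max_speed=.1); m.dwell(.3); print(m.current_force().round(1),m.current_time())
shot("g5"); shot("side5","side")
E
python3 - <<'E'
from fit import *
from route import *
for n in("g5","side5"):
    X,p=load(n); P=X.reshape(-1,3); d=(P[:,:2]-O)@US; l=(P[:,:2]-O)@np.array([-US[1],US[0]])
    f=(abs(l)<.02)&(abs(d+.005)<.03)&(P[:,2]>.03)&(P[:,2]<.072)
    if f.sum()>10: print(n,"fin x",np.percentile(d[f],[2,98]).round(4),"y",np.percentile(l[f],[2,98]).round(4),"ztop",P[f,2].max().round(4))
    for nm,x,r,h in(("s",.045,.0125,.047),("l",.087,.0155,.056)):
        c=S(x); A=sel(X,c,(.022,.022),.025,h); 
        if len(A)>6: print(n,nm,c.round(4),circ(A,r).round(4),len(A),sel(X,c,(.022,.022),.02,.095)[:,2].max().round(4))
a=cv2.imread("pics/side5.png"); b=cv2.imread("pics/g5.png")
cv2.imwrite("pics/c5.png",np.vstack([cv2.resize(a[150:250,200:380],(600,300)),cv2.resize(b,(480,300))[:, :].copy() if 0 else cv2.resize(b,(600,300))]))
E
```

```text
[-15.1   1.5  20.6]
[ 1.1 -0.2  0.2]
[ 0.3  0.5 -0.2] 45.0333
g5 fin x [-0.0195  0.0046] y [-0.004   0.0051] ztop 0.0671
g5 s [0.6907 0.0055] [0.6906 0.0065] 294 0.0684
g5 l [7.324e-01 6.000e-04] [0.733  0.0014] 359 0.078
side5 fin x [-0.0166  0.0113] y [-0.0038  0.0099] ztop 0.0672
side5 s [0.6907 0.0055] [0.6921 0.0067] 37 0.0659
side5 l [7.324e-01 6.000e-04] [0.7341 0.0011] 72 0.0748
```

View pics/c5.png

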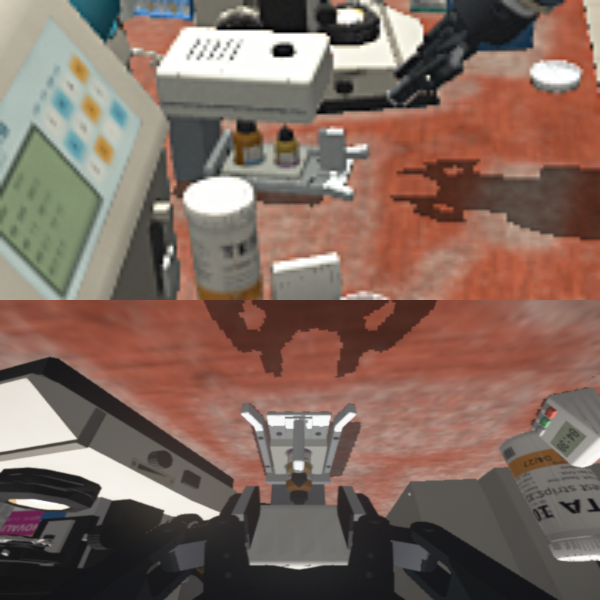

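The carrier is home between the rails with both bottles upright, and the hand is clear of everything. Handing in.

```bash
python3 -c "
from bench import manip as m
print(m.sign_off(), m.current_time())"
```

```text
the job is handed in; nothing more can be done
the job is handed in; nothing more can be done
```

The job is handed in: both bottles stand upright in their own pockets, the carrier is pushed home against the back stop between the rails, and the arm let go and is clear of everything, about 45 s into the 72 s allowed; no verdict was shown.

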